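# Gauge the guide tube of a combustor cap and present the gauge tip for reading

### The arm

A 6-joint arm with a two-finger parallel gripper is mounted at the origin on the work surface. World frame = base frame: x ahead of the robot, y to its left, z up, the work surface at z = 0. Lengths are in m, angles in degrees, forces in N, time in s.
With the tool pointing down it reaches from about 0.25 to 0.725 m from the base axis. Payload 4 kg.
Tool frame: the origin (TCP) lies at the very end of the fingers, on their centre line; the grasp point (between the pads) lies 19 mm behind it; z points along the fingers, y is the direction in which the jaws open and shut (so a half turn about z gives the same grasp; the last joint's range is limited). The gripper opens to 85 mm and grips with 20 to 120 N. Pads are 22 mm wide; open, the fingers measure 114 mm over their backs; the gripper's body (76 mm by 85 mm) begins 54 mm behind the grasp point. The pads swing forward as they close: fully open they stand 13 mm farther back than shut.
Start: joints at [-69.156, 13.785, 0.286, 76.501, 0, 90], TCP at [0.178, -0.467, 0.231] pointing down, gripper open.
Joint ranges: [-155.79, 155.79], [-60.16, 107.12], [-62.33, 73.08], [-114, 123.19], [-81.49, 82.49], [-180, 180]. Speed limits (degrees/s): [159.86, 159.86, 180, 180, 180, 180].

### API

Orientations are given as a 3x3 rotation matrix whose columns are the frame's x, y, z axes.
In Python, from plant import * gives the robot as it stands. The module is installed in compiled form; this text tells all that it offers.
- The arm moves only by the tool send_rows, never from a script. Its argument "moves" is a list of rows, each a list of 7 numbers: the shift along the tool's x, y, z in mm, then the turn, a rotation vector about the tool's x, y, z in rad, then the gripper command: -1 is shut, 1 is fully open, values between are in proportion. In form: [[x, y, z, rx, ry, rz, hand], ...]. A call has 1 to 10 rows; each row shifts and turns the commanded pose from where the row before left it, along the tool's axes as they then stand; what a row does not reach is not made up. A row lasts 1/12 s, in which the tool goes at most 41.7 mm and 7.16 degrees, less where a joint would pass 70% of its speed; a pose out of reach is approached as far as the arm can. A call with a gripper value outside its range is refused whole. The fingers move at their own pace and stop on an object; "newtons" is the grip in N (left out, the last holds). Time passes only in rows, so rows that do not move let the fingers close. It gives the time, the measured TCP pose, the force and the opening at its end, in the units of the state.
- get_state(): the state, without advancing time (a new reading comes with each control period).
- capture(name): name is "side" or "top"; returns the picture (400x640x3 uint8, blue, green, red); there is no depth.
- camera_info(name): a dict with "camera_matrix" (3x3 intrinsics, pixels), "k1" (the pictures are not rectified: a ray, as slopes to the right and down, at radius r is drawn at 1 + k1 r^2 times it, then the intrinsics apply), "origin" and "orientation" of the camera in the world. Camera axes: x right, y up, looking along -z (the intrinsics and any distortion apply to the point x, -y, -z); pixel columns grow to the right and rows downward; lengths in m; the calibration is good to about 2 mm. A picture is of the moment at which its call begins. camera_info takes no time and is no camera call.
- hand_in(): hands the job in, once; it reports no verdict.
The state is a dict: "time_s": time; "joint_positions": joint angles; "qvel": joint speeds; "effort": joint torques, N m; "tcp_pos": TCP position; "ee_rot": TCP orientation; "force": force on the tool from outside, world axes, zero at the start; "ft_torque": the same for the moment, N m; "width": finger opening in m.
Only numpy, scipy, OpenCV 4.12 (cv2) and the standard library are available. Lean on these libraries where they do the work, as an engineer would, in place of code of your own. Each camera call takes 0.05 s, during which the arm holds its last target.

### The job

Draw the depth gauge rod straight back out from under its guard and slide it tip first into the guide tube, the long flared tube at the top of the upright combustor cap, gently until its collar stops against the tube's mouth, and keep it lightly pressed there for a moment. Withdraw it fully and present it at the reading stand: finish holding the rod still and level in the gripper, touching nothing else, with its tip under the middle of the lens, half-way between lens and pedestal. Do not let go of it at the end, and leave the other parts on the table where they are.

Things in the scene. Friction and masses are not known exactly. Their poses are not given: they have to be found in the camera images.
- rod_grip (a point): the depth gauge rod, bare steel, at the centre of its handle; x along the rod, +x towards the tip, z up as it lies. Square dark handle 80 mm long, 22 x 22 mm, then a round collar, then a thinner round shank. This point is 48 mm behind the collar's front face and 143 mm behind the tip. It lies level, axis 60 mm above the table; the handle's middle is free on both sides and below
- rod_collar (a point): centre of the front face of the rod's collar, a disc 40 mm in diameter and 8 mm thick at the front end of the handle (axes as the rod)
- rod_tip (a point): centre of the end of the rod's tip (axes as the rod). The shank is 14 mm in diameter and 95 mm long from the collar, tapering to 8 mm over its last 8 mm
- rod: the same gauge rod, origin on its axis at the collar's front face, axes as above. 0.21 to 0.36 kg, balancing about 28 mm behind the collar's front face
- rest: fixed rest: plate 240 x 70 x 10 mm, origin under its centre, x along the rod. The handle's rear lies on a post 10 x 10 mm at x = -100 mm, top 49 mm high; the shank in a saddle at x = 0, cheeks to 59 mm. A guard open at both ends covers x = 40 to 100 mm: roof underside 92 mm, top 96 mm high, inside 62 mm wide, over some 35 mm of the shank: lift the rod 12 mm, draw it straight back 45 to 60 mm, then lift out
- cap: fixed combustor cap, cast grey metal: a disc 170 mm in diameter standing on edge in a cradle, with short stub tubes on its face. Origin on the table; its face looks to its -x, the disc is at x = 40 to 55 mm, centred 110 mm above the table. Its top (twelve o'clock) tube is the guide tube, the only one that is long and has a flared mouth
- tube_mouth (a point): centre of the guide tube's flared mouth, 168 mm above the table (axes as the cap). The bore is level and runs along +x from here, 110 mm deep; 20 mm in diameter, widening to 30 mm over the 12 mm at the mouth. The rim, 38 mm in diameter outside, rigidly stops the rod's collar when the whole 95 mm shank is in
- reader: fixed reading stand, origin on the table under the lens centre: grey pedestal 80 x 80 mm, top 70 mm above the table; round lens in a black frame 80 mm in diameter, underside 190 mm above the table, on an arm from a post at x = +95 mm. Open on its -x side (towards the robot) and both y sides
- read_point (a point): the reading point: under the middle of the lens, half-way between the lens and the pedestal's top, 130 mm above the table (axes as the stand)
- swirler: bystander: cast grey flanged sleeve, 52 mm wide, 44 mm high, origin under its centre
- seal: bystander: steel ring lying flat, 62 mm wide, 16 mm high, origin under its centre
- bar: bystander: plain square steel bar without collar, 130 x 14 x 14 mm, lying along its x axis, origin under its centre
- wrench: bystander: wrench, 170 mm long, lying along its x axis
- jar: bystander: grey jar with steel lid, 56 mm wide, 75 mm high, origin under its centre
- cone: bystander: cast grey cone, 60 mm wide, 55 mm high, origin under its centre
- sleeve: bystander: cast grey tube standing upright, 44 mm wide, 55 mm high, origin under its centre
Not all that is in view belongs to the job. Of the things that look like the rod, the middle-sized one is meant.

How it is judged (in metres and radians):
On the way, in this order (a step that is already met when the one before it is completed fails the run):
1. the rod is drawn back, still low, until its tip is out from under the guard (x of rod_tip in the frame of rest below 0.039 m and z of rod_tip in the frame of rest below 0.1 m and y of rod_tip in the frame of rest between -0.03 and 0.03 m), for 0.05 s.
2. the rod is in the guide tube with its collar stopped on the tube's mouth and lightly pressed (x of rod_collar in the frame of tube_mouth above -0.004 m and x of rod_tip in the frame of tube_mouth above 0.08 m and y of rod_collar in the frame of tube_mouth between -0.008 and 0.008 m and z of rod_collar in the frame of tube_mouth between -0.008 and 0.008 m and y of rod_tip in the frame of tube_mouth between -0.008 and 0.008 m and z of rod_tip in the frame of tube_mouth between -0.008 and 0.008 m and contact force between rod and cap above 1 N), for 0.2 s.
3. the rod is withdrawn: its tip is at least 10 mm outside the tube's mouth (x of rod_tip in the frame of tube_mouth below -0.01 m), for 0.1 s.
At the end, for the whole second after the job is handed in: The rod is held by the gripper, at rest, level within 0.12 rad (7 degrees), its tip within 18 mm sideways and 22 mm in height of the reading point under the lens; the rod touches nothing but the gripper (horizontal distance between rod_tip and read_point below 0.018 m and z of rod_tip in the frame of read_point between -0.022 and 0.022 m and angle between rod_grip's own x axis and vertical between 1.4508 and 1.6908 rad and contact force between rod and the fingers above 2 N and contact force between rod and reader below 0.2 N and contact force between rod and rest below 0.2 N and contact force between rod and cap below 0.2 N and linear speed of rod below 0.02 m/s); the arm keeps its last pose, push and grip.
It fails at once if the rod is pressed on the cap with more than 45 N (contact force between rod and cap above 45 N).
It fails at once if a bystander is moved by more than 25 mm (distance of any of swirler, seal, bar, wrench, jar, cone, sleeve from where it was at the start of the episode above 0.025 m).
It also fails if it takes over 54 s, if anything falls off the work surface, if the arm or the gripper's body presses on something with over 40 N, if the wrist force passes 120 N, or if a joint passes its speed limit or range.

## Working session

There is one attempt and no reset: what is moved stays moved. The work goes in short steps, Python scripts to look and compute and a tool call to move; the robot and the scene stay as the last step left them, time stands still between calls to the robot, and variables do not carry over. Pictures are saved under pics/ and viewed, and the job is handed in when it is done.

Besides the shell and the picture viewer there is one more tool, called after ">>>" by a JSON object that holds its "op" and its "data", one argument or row to a line. send_rows: Moves the arm, as the interface text tells. Its arguments: {"type":"object","properties":{"moves":{"type":"array"},"newtons":{"type":"number"}},"required":["moves"]}

```bash
mkdir -p pics; python3 - <<'E'
from plant import *
import cv2
for n in("side","top"):
    cv2.imwrite(f"pics/{n}0.png",capture(n)); print(n,camera_info(n))
print(get_state())
E
```

```text
side {'camera_matrix': array([[421.11211781,   0.        , 322.91250057],
       [  0.        , 421.11211781, 195.39495178],
       [  0.        ,   0.        ,   1.        ]]), 'k1': -0.10609905651341339, 'origin': array([ 0.42118116, -0.79265454,  0.96401869]), 'orientation': array([[ 0.98790289,  0.12353001, -0.09374549],
       [-0.15435885,  0.72534235, -0.67085901],
       [-0.01487364,  0.67721401,  0.73563576]])}
top {'camera_matrix': array([[408.12862193,   0.        , 328.45876464],
       [  0.        , 408.12862193, 198.72287926],
       [  0.        ,   0.        ,   1.        ]]), 'k1': 0.0012685593008856392, 'origin': array([ 0.4662432 , -0.00551724,  1.11330671]), 'orientation': array([[-0.02653877,  0.99742246, -0.06666437],
       [-0.99964109, -0.02672352, -0.00188105],
       [-0.00365771,  0.06659052,  0.99777368]])}
{'time_s': 0.1, 'joint_positions': array([-6.91546191e+01,  1.38271638e+01,  2.22862105e-01,  7.65004682e+01,
       -1.22002186e-03,  9.00017385e+01]), 'qvel': array([-0.12422404, -0.10706191,  0.12839826, -0.09526786,  0.04068743,
       -0.00301389]), 'effort': array([ 1.83252946e-04, -3.73137653e+01,  2.53010201e+01,  1.08399085e-02,
       -6.71477073e-05, -1.07569599e-05]), 'tcp_pos': array([ 0.17772382, -0.46676544,  0.23051774]), 'ee_rot': array([[ 9.34554905e-01,  3.55818324e-01, -6.70593846e-04],
       [ 3.55818956e-01, -9.34553357e-01,  1.70130890e-03],
       [-2.13488477e-05, -1.82857658e-03, -9.99998328e-01]]), 'force': array([-0.30290813,  0.03639298, -0.1038279 ]), 'ft_torque': array([-0.00530832,  0.00854897,  0.03848195]), 'width': 0.08587305446915897}
```

View pics/side0.png

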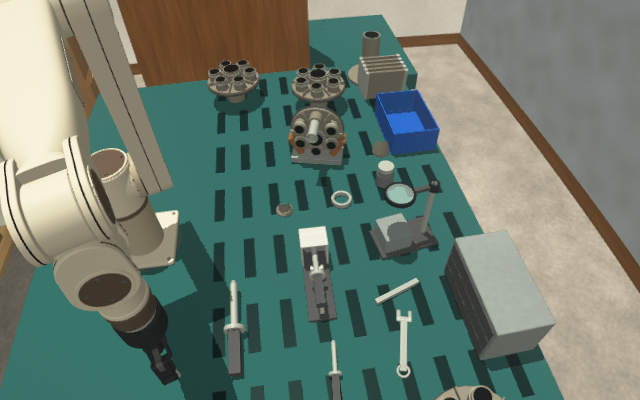

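View pics/top0.png

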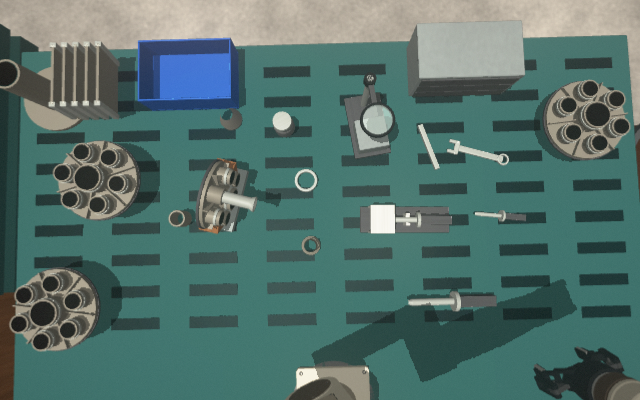

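```bash
python3 - <<'E'
import cv2
t=cv2.imread("pics/top0.png");s=cv2.imread("pics/side0.png")
def c(im,x,y,w,h,f,n): cv2.imwrite("pics/"+n,cv2.resize(im[y:y+h,x:x+w],None,fx=f,fy=f,interpolation=cv2.INTER_CUBIC))
c(t,350,190,110,60,7,"t_rest.png")
c(t,185,145,90,100,6,"t_cap.png")
c(t,335,65,80,100,6,"t_rd.png")
c(s,285,220,70,110,5,"s_rest.png")
c(s,280,100,75,75,8,"s_cap.png")
c(s,360,170,90,90,6,"s_rd.png")
E
```

```text
(no output)
```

View pics/t_rest.png

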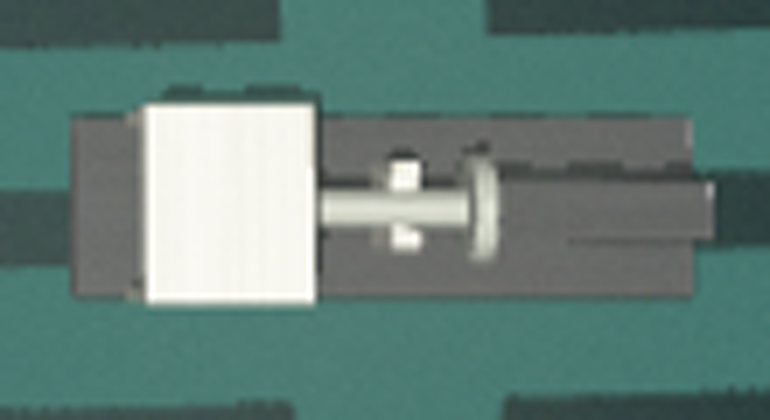

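View pics/t_cap.png

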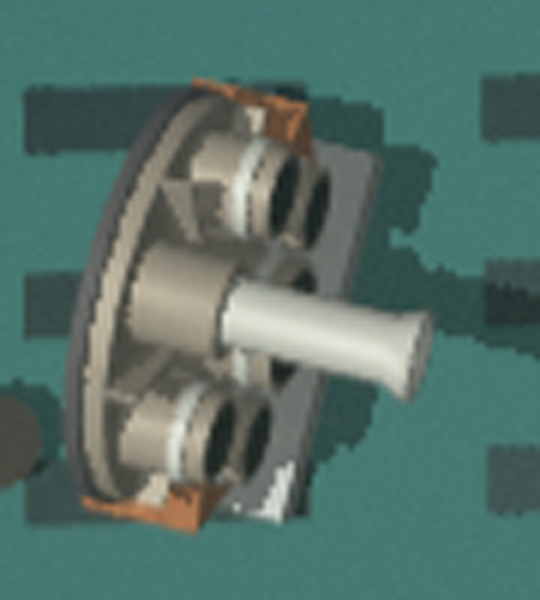

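View pics/t_rd.png

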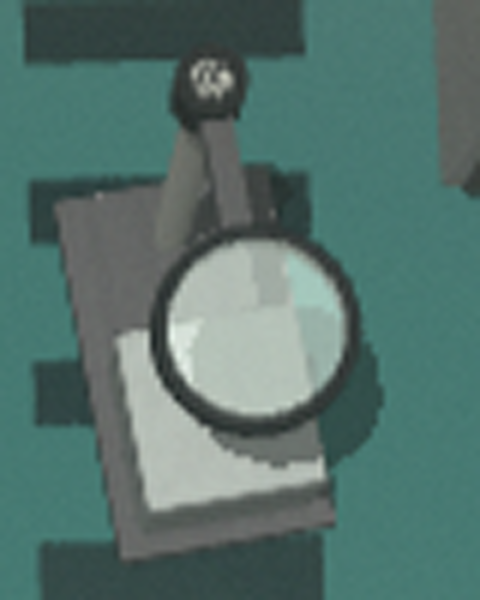

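View pics/s_rest.png

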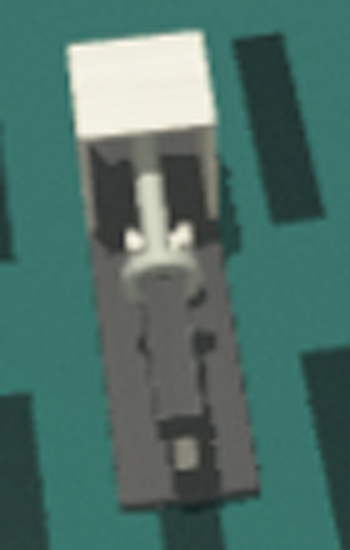

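View pics/s_cap.png

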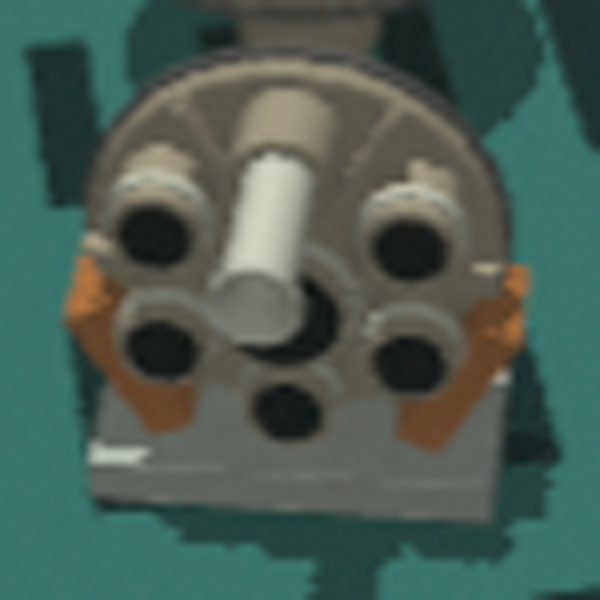

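View pics/s_rd.png

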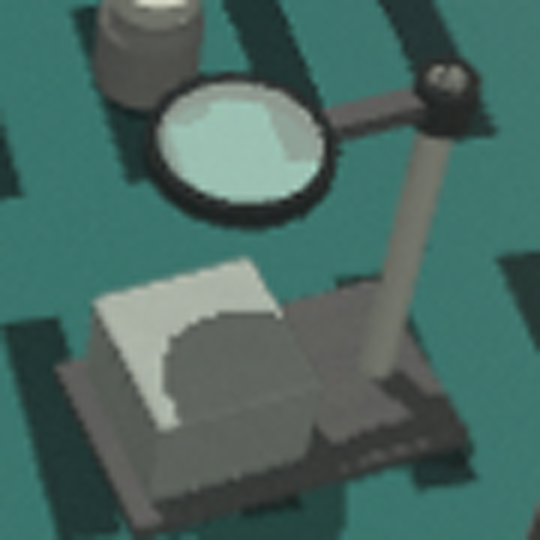

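```bash
cat > h.py <<'E'
import numpy as np
from plant import *
CI={n:camera_info(n) for n in("side","top")}
def ray(n,u,v):
    c=CI[n];K=c["camera_matrix"];d=np.array([(u-K[0,2])/K[0,0],(v-K[1,2])/K[1,1]]);p=d.copy()
    for _ in range(30): p=d/(1+c["k1"]*(p@p))
    w=c["orientation"]@np.array([p[0],-p[1],-1]); return c["origin"],w/np.linalg.norm(w)
def atz(n,u,v,z):
    o,w=ray(n,u,v); return (o+w*(z-o[2])/w[2])
def tri(uv1,uv2):
    o1,w1=ray("top",*uv1);o2,w2=ray("side",*uv2)
    A=np.stack([w1,-w2],1);s=np.linalg.lstsq(A,o2-o1,rcond=None)[0]
    a=o1+w1*s[0];b=o2+w2*s[1];return (a+b)/2,np.linalg.norm(a-b)
def proj(n,P):
    c=CI[n];K=c["camera_matrix"];q=c["orientation"].T@(np.array(P)-c["origin"]);p=np.array([q[0],-q[1]])/-q[2]
    p=p*(1+c["k1"]*(p@p));return K[0,0]*p[0]+K[0,2],K[1,1]*p[1]+K[1,2]
def cr(x,y,ox,oy,f): return ((x+.5)/f-.5+ox,(y+.5)/f-.5+oy)
E
python3 - <<'E'
from h import *
np.set_printoptions(precision=4,suppress=True)
R=lambda x,y:cr(x,y,350,190,7); SR=lambda x,y:cr(x,y,285,220,5)
print("plate",[atz("top",*R(*p),.01) for p in((70,116),(692,118),(692,298),(70,298))])
print("rear",[atz("top",*R(*p),.071) for p in((712,182),(712,238))])
print("shank",[atz("top",*R(*p),.067) for p in((325,208),(465,207))])
print("collar top edge",[atz("top",*R(*p),.06) for p in((484,152),(484,262))])
print("side plate",[atz("side",*SR(*p),.01) for p in((120,500),(258,488))])
print("side handle rear top",[atz("side",*SR(*p),.071) for p in((158,414),(203,416))])
print("guard roof side",[atz("side",*SR(*p),.096) for p in((67,44),(203,31),(216,124),(80,138))])
print("guard roof top",[atz("top",*R(*p),.096) for p in((145,103),(316,103),(316,302),(145,302))])
C=lambda x,y:cr(x,y,185,145,6); SC=lambda x,y:cr(x,y,280,100,8)
print("mouth tri",tri(C(420,357),SC(252,310)), atz("top",*C(420,357),.168),atz("side",*SC(252,310),.168))
print("tube ax top",atz("top",*C(230,309),.168),atz("top",*C(402,353),.168))
print("tube ax side",atz("side",*SC(277,162),.168),atz("side",*SC(252,310),.168))
print("base plate cap side",atz("side",*SC(92,490),.01),atz("side",*SC(492,515),.01))
D=lambda x,y:cr(x,y,335,65,6); SD=lambda x,y:cr(x,y,360,170,6)
print("lens",tri(D(255,334),SD(245,142)),atz("top",*D(255,334),.2),atz("side",*SD(245,142),.2))
print("ped",[atz("top",*D(*p),.07) for p in((118,338),(152,512),(325,475))])
print("ped side",[atz("side",*SD(*p),.07) for p in((93,302),(248,260),(316,385),(165,430))])
print("post",atz("top",*D(210,78),.2),atz("side",*SD(447,80),.2))
E
```

```text
plate [array([ 0.5176, -0.087 ,  0.01  ]), array([ 0.5104, -0.327 ,  0.01  ]), array([ 0.4412, -0.3238,  0.01  ]), array([ 0.4475, -0.0848,  0.01  ])]
rear [array([ 0.4845, -0.3154,  0.071 ]), array([ 0.4641, -0.3145,  0.071 ])]
shank [array([ 0.4788, -0.1749,  0.067 ]), array([ 0.4778, -0.2261,  0.067 ])]
collar top edge [array([ 0.4979, -0.2354,  0.06  ]), array([ 0.4575, -0.2337,  0.06  ])]
side plate [array([ 0.4447, -0.324 ,  0.01  ]), array([ 0.5123, -0.3286,  0.01  ])]
side handle rear top [array([ 0.4667, -0.3133,  0.071 ]), array([ 0.4874, -0.3178,  0.071 ])]
guard roof side [array([ 0.4493, -0.1062,  0.096 ]), array([ 0.521 , -0.1094,  0.096 ]), array([ 0.518 , -0.1699,  0.096 ]), array([ 0.4488, -0.1672,  0.096 ])]
guard roof top [array([ 0.5175, -0.1075,  0.096 ]), array([ 0.5159, -0.1684,  0.096 ]), array([ 0.4453, -0.1658,  0.096 ]), array([ 0.4469, -0.1052,  0.096 ])]
mouth tri (array([0.5228, 0.1685, 0.165 ]), np.float64(0.0021621996527428355)) [0.5215 0.168  0.168 ] [0.5235 0.1649 0.168 ]
tube ax top [0.5421 0.2413 0.168 ] [0.5233 0.1749 0.168 ]
tube ax side [0.5451 0.2517 0.168 ] [0.5235 0.1649 0.168 ]
base plate cap side [0.4621 0.2504 0.01  ] [0.6238 0.207  0.01  ]
lens (array([ 0.7065, -0.1196,  0.198 ]), np.float64(0.006146248732716552)) [ 0.7028 -0.1189  0.2   ] [ 0.709 -0.121  0.2  ]
ped [array([ 0.7364, -0.0758,  0.07  ]), array([ 0.66  , -0.0881,  0.07  ]), array([ 0.6741, -0.163 ,  0.07  ])]
ped side [array([ 0.6619, -0.0915,  0.07  ]), array([ 0.7387, -0.0792,  0.07  ]), array([ 0.7485, -0.1547,  0.07  ]), array([ 0.6759, -0.1673,  0.07  ])]
post [ 0.8023 -0.1052  0.2   ] [ 0.8038 -0.1008  0.2   ]
```

The three rod-like things in the top picture are the large one lying at (450,300), the small one at (500,215), and the one in the rest under the guard, with its collar at (419,220). The last is middle-sized and is the one lying in the fixed rest. The enlarged crop confirms this: it shows the white guard, the saddle and the collar. The plate measures 240 x 70 mm, and the rear end to the collar is about 88 mm.

I'll turn the tool first, with its x along the rod.

>>> {"op": "send_rows", "data": {
  "moves": [
    [0,0,0,0,0,-0.118,1],
    [0,0,0,0,0,-0.118,1],
    [0,0,0,0,0,-0.118,1],
    [0,0,0,0,0,-0.118,1],
    [0,0,0,0,0,-0.118,1],
    [0,0,0,0,0,-0.118,1],
    [0,0,0,0,0,-0.118,1],
    [0,0,0,0,0,-0.118,1],
    [0,0,0,0,0,-0.118,1],
    [0,0,0,0,0,-0.118,1]
  ],
  "newtons": 80
}}

```text
time_s: 0.93
tcp_pos: [0.1778, -0.4669, 0.2308]
ee_rot: [[0.021, 1.0, -0.0], [1.0, -0.021, 0.001], [0.001, -0.0, -1.0]]
force: [0.1, -0.3, -0.2]
width: 0.0851
```

>>> {"op": "send_rows", "data": {
  "moves": [
    [20.7,29.6,0,0,0,0,1],
    [20.7,29.6,0,0,0,0,1],
    [20.7,29.6,0,0,0,0,1],
    [20.7,29.6,0,0,0,0,1],
    [20.7,29.6,0,0,0,0,1],
    [20.7,29.6,0,0,0,0,1],
    [20.7,29.6,0,0,0,0,1],
    [20.7,29.6,0,0,0,0,1],
    [20.7,29.6,0,0,0,0,1],
    [20.7,29.6,0,0,0,0,1]
  ]
}}

```text
time_s: 1.77
tcp_pos: [0.4804, -0.2669, 0.2308]
ee_rot: [[0.027, 1.0, -0.001], [1.0, -0.027, 0.0], [0.0, -0.001, -1.0]]
force: [-0.0, -0.8, 1.1]
width: 0.0855
```

>>> {"op": "send_rows", "data": {
  "moves": [
    [0,0,20,0,0,0,1],
    [0,0,20,0,0,0,1],
    [0,0,20,0,0,0,1],
    [0,0,20,0,0,0,1],
    [0,0,0,0,0,0,1],
    [0,0,0,0,0,0,1]
  ]
}}

```text
time_s: 2.27
tcp_pos: [0.4783, -0.2677, 0.15]
ee_rot: [[0.027, 1.0, -0.003], [1.0, -0.027, 0.002], [0.002, -0.004, -1.0]]
force: [0.4, 0.1, -0.1]
width: 0.0851
```

```bash
python3 - <<'E'
from h import *
import cv2
for n in("side","top"): cv2.imwrite(f"pics/{n}1.png",capture(n))
s=get_state();print(s["time_s"],s["tcp_pos"],s["ee_rot"],s["force"])
t=cv2.imread("pics/top1.png");a=cv2.imread("pics/side1.png")
f=lambda im,x,y,w,h,k:cv2.resize(im[y:y+h,x:x+w],None,fx=k,fy=k,interpolation=cv2.INTER_CUBIC)
cv2.imwrite("pics/m1.png",np.hstack([f(t,340,150,130,130,3),f(a,260,200,130,130,3)]))
E
```

```text
2.3667 [ 0.47992705 -0.26874857  0.15237369] [[ 2.71702359e-02  9.99630058e-01  1.23541287e-03]
 [ 9.99630617e-01 -2.71694201e-02 -6.72362816e-04]
 [-6.38548630e-04  1.25322478e-03 -9.99999011e-01]] [0.27844053 1.0008151  0.7279524 ]
```

View pics/m1.png

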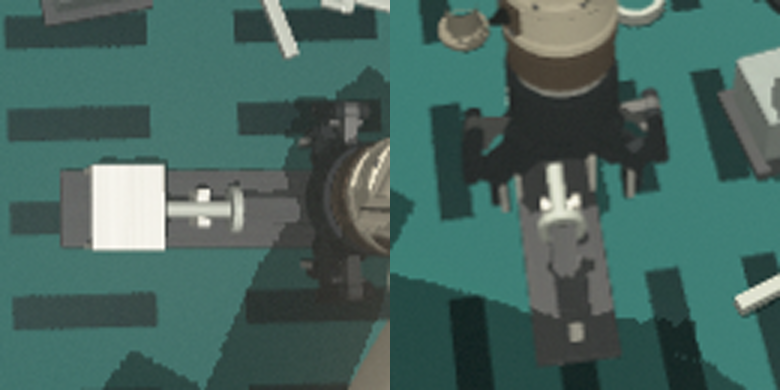

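Aligned over the handle: the collar is at about (419,220) in the top view and the fingers straddle the rod. Next I descend and close.

>>> {"op": "send_rows", "data": {
  "moves": [
    [0,0,20,0,0,0,1],
    [0,0,20,0,0,0,1],
    [0,0,20,0,0,0,1],
    [0,0,20,0,0,0,1],
    [0,0,15,0,0,0,1],
    [0,0,10,0,0,0,1],
    [0,0,6,0,0,0,1],
    [0,0,0,0,0,0,1],
    [0,0,0,0,0,0,1]
  ]
}}

```text
time_s: 3.12
tcp_pos: [0.4801, -0.2688, 0.0412]
ee_rot: [[0.027, 1.0, 0.001], [1.0, -0.027, -0.001], [-0.001, 0.001, -1.0]]
force: [0.6, -0.6, 0.5]
width: 0.0852
```

>>> {"op": "send_rows", "data": {
  "moves": [
    [0,0,0,0,0,0,-1],
    [0,0,0,0,0,0,-1],
    [0,0,0,0,0,0,-1],
    [0,0,0,0,0,0,-1],
    [0,0,0,0,0,0,-1],
    [0,0,0,0,0,0,-1],
    [0,0,0,0,0,0,-1],
    [0,0,0,0,0,0,-1],
    [0,0,0,0,0,0,-1],
    [0,0,0,0,0,0,-1]
  ]
}}

```text
time_s: 3.95
tcp_pos: [0.4796, -0.2686, 0.0409]
ee_rot: [[0.027, 1.0, 0.001], [1.0, -0.027, -0.001], [-0.001, 0.001, -1.0]]
force: [-2.3, -0.0, 6.0]
width: 0.0208
```

Closed at 21 mm, which matches the 22 mm handle. Now lift 12 mm and draw back.

>>> {"op": "send_rows", "data": {
  "moves": [
    [0,0,-4,0,0,0,-1],
    [0,0,-4,0,0,0,-1],
    [0,0,-4,0,0,0,-1],
    [0,0,0,0,0,0,-1],
    [0,0,0,0,0,0,-1]
  ]
}}

```text
time_s: 4.37
tcp_pos: [0.4795, -0.2684, 0.0524]
ee_rot: [[0.027, 1.0, 0.0], [1.0, -0.027, -0.0], [-0.0, 0.0, -1.0]]
force: [0.1, 0.4, -1.2]
width: 0.0212
```

>>> {"op": "send_rows", "data": {
  "moves": [
    [-6,0,0,0,0,0,-1],
    [-6,0,0,0,0,0,-1],
    [-7,0,0,0,0,0,-1],
    [-7,0,0,0,0,0,-1],
    [-7,0,0,0,0,0,-1],
    [-7,0,0,0,0,0,-1],
    [-7,0,0,0,0,0,-1],
    [-7,0,0,0,0,0,-1],
    [0,0,0,0,0,0,-1],
    [0,0,0,0,0,0,-1]
  ]
}}

```text
time_s: 5.2
tcp_pos: [0.4779, -0.3228, 0.0522]
ee_rot: [[0.028, 1.0, 0.0], [1.0, -0.028, 0.0], [0.0, 0.0, -1.0]]
force: [0.3, 0.6, -2.0]
width: 0.021
```

```bash
python3 - <<'E'
from h import *
import cv2
for n in("side","top"): cv2.imwrite(f"pics/{n}2.png",capture(n))
s=get_state();print(s["time_s"],s["tcp_pos"],s["ee_rot"],s["force"],s["ft_torque"],s["width"])
t=cv2.imread("pics/top2.png");a=cv2.imread("pics/side2.png")
f=lambda im,x,y,w,h,k:cv2.resize(im[y:y+h,x:x+w],None,fx=k,fy=k,interpolation=cv2.INTER_CUBIC)
cv2.imwrite("pics/m2.png",np.hstack([f(t,360,180,100,80,4),f(a,280,210,90,80,4)]))
E
```

```text
5.3 [ 0.47780205 -0.32210155  0.05221148] [[ 2.69455870e-02  9.99636867e-01 -2.65076623e-04]
 [ 9.99636815e-01 -2.69454731e-02  4.24260142e-04]
 [ 4.16963464e-04 -2.76412290e-04 -9.99999875e-01]] [-0.41548283 -0.14264188 -2.10015025] [-0.01361099 -0.01427052 -0.03415207] 0.02079790856810267
```

View pics/m2.png

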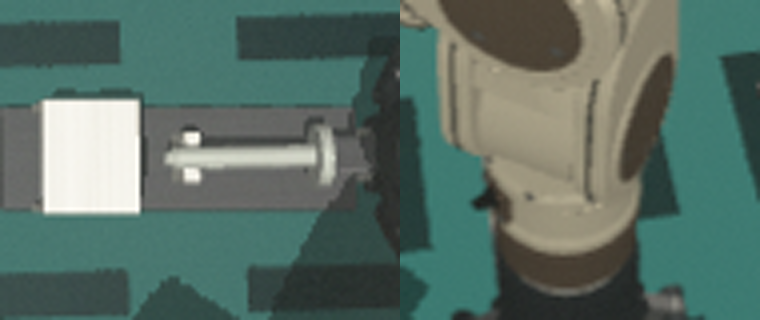

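The tip at about (402,219) in the top view is clear of the guard edge at (395,219), by some 18 mm. I'll measure the rod's position in the hand.

```bash
python3 - <<'E'
from h import *
np.set_printoptions(precision=4,suppress=True)
c=lambda x,y:cr(x,y,360,180,4)
print("tip",atz("top",*c(164,158),.072),"collar front mid",atz("top",*c(312,155.5),.072),"collar",[atz("top",*c(*p),.072) for p in((320,124),(320,186))])
print(proj("top",[.478,-.3225+.135,.072]))
E
```

```text
tip [ 0.4788 -0.1859  0.072 ] collar front mid [ 0.4779 -0.2801  0.072 ] collar [array([ 0.4978, -0.2861,  0.072 ]), array([ 0.4584, -0.2843,  0.072 ])]
(np.float64(401.26421228071985), np.float64(219.43645597410355))
```

>>> {"op": "send_rows", "data": {
  "moves": [
    [0,0,-10,0,0,0,-1],
    [0,0,-20,0,0,0,-1],
    [0,0,-25,0,0,0,-1],
    [0,0,-25,0,0,0,-1],
    [0,0,-16.5,0,0,0,-1],
    [15,-0.4,0,0,0,0,-1],
    [27,-0.6,0,0,0,0,-1],
    [30,-0.8,0,0,0,0,-1],
    [30,-0.8,0,0,0,0,-1],
    [30,-0.8,0,0,0,0,-1]
  ]
}}

```text
time_s: 6.13
tcp_pos: [0.4771, -0.1879, 0.1485]
ee_rot: [[0.027, 1.0, -0.001], [1.0, -0.027, 0.001], [0.001, -0.001, -1.0]]
force: [0.2, -0.0, -2.3]
width: 0.0208
```

>>> {"op": "send_rows", "data": {
  "moves": [
    [30,-0.8,0,0,0,0,-1],
    [30,-0.8,0,0,0,0,-1],
    [30,-0.8,0,0,0,0,-1],
    [30,-0.8,0,0,0,0.06,-1],
    [30,1.0,0,0,0,0.06,-1],
    [25,2.0,0,0,0,0.06,-1],
    [16,2.0,0,0,0,0.055,-1],
    [0,0,0,0,0,0,-1],
    [0,0,0,0,0,0,-1]
  ]
}}

```text
time_s: 6.88
tcp_pos: [0.4918, 0.0006, 0.1485]
ee_rot: [[0.255, 0.967, -0.001], [0.967, -0.255, -0.0], [-0.001, -0.001, -1.0]]
force: [-0.6, -0.4, -3.0]
width: 0.0211
```

```bash
python3 - <<'E'
from h import *
import cv2
for n in("side","top"): cv2.imwrite(f"pics/{n}3.png",capture(n))
s=get_state();print(s["time_s"],s["tcp_pos"],s["ee_rot"],s["force"],s["width"])
t=cv2.imread("pics/top3.png");a=cv2.imread("pics/side3.png")
f=lambda im,x,y,w,h,k:cv2.resize(im[y:y+h,x:x+w],None,fx=k,fy=k,interpolation=cv2.INTER_CUBIC)
cv2.imwrite("pics/m3t.png",f(t,190,150,150,100,5)); cv2.imwrite("pics/m3s.png",f(a,260,100,110,100,5))
E
```

```text
6.9833 [ 0.49174191 -0.00083679  0.14857138] [[ 2.58150186e-01  9.66104137e-01 -1.13024776e-03]
 [ 9.66104606e-01 -2.58150696e-01 -3.28526549e-04]
 [-6.09165102e-04 -1.00712837e-03 -9.99999307e-01]] [ 0.88891094 -0.22221916 -3.456132  ] 0.020552967369834918
```

View pics/m3t.png

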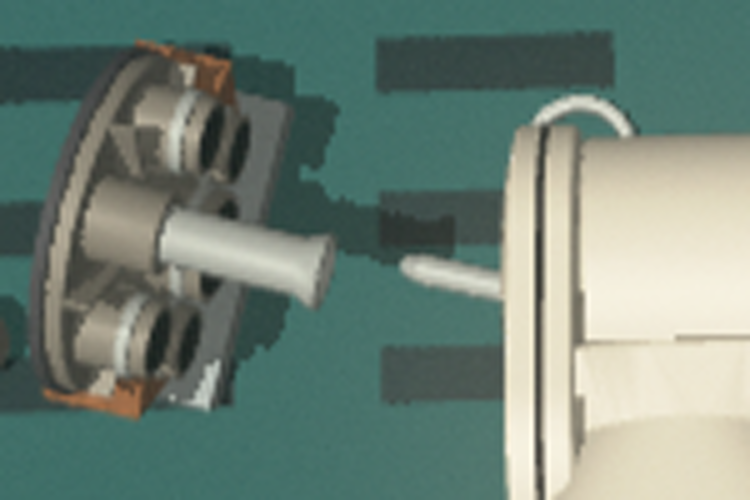

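View pics/m3s.png

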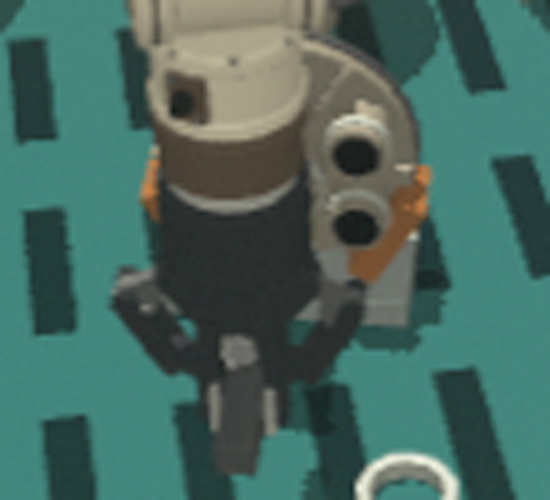

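```bash
python3 - <<'E'
from h import *
np.set_printoptions(precision=4,suppress=True)
c=lambda x,y:cr(x,y,190,150,5)
tip=atz("top",*c(402,264),.168); sh=atz("top",*c(500,284),.168)
m=atz("top",*c(324,272),.168)
edges=[atz("top",*c(*p),.168) for p in((174,206),(163,263),(300,233),(289,297))]
b=(edges[0]+edges[1])/2; e=(edges[2]+edges[3])/2
print(tip,sh,m,b,e)
for n,v in(("shank",tip-sh),("tube",e-b),("tube2",b-m)):print(n,np.degrees(np.arctan2(v[1],v[0])))
T=get_state()["tcp_pos"];print("exp tip",T+np.array([.258,.966,0])*.136)
for yaw in(75,76,74):
    d=np.array([np.cos(np.radians(yaw)),np.sin(np.radians(yaw))]);r=np.array([d[1],-d[0]])
    v=(m-tip)[:2];print(yaw,"along",v@d,"right(tool y)",v@r)
E
```

```text
[0.5245 0.1321 0.168 ] [0.514  0.0868 0.168 ] [0.5217 0.1684 0.168 ] [0.5411 0.2405 0.168 ] [0.5254 0.1821 0.168 ]
shank 76.94203550723725
tube -105.10829255271338
tube2 74.92794318839643
exp tip [0.5268 0.1305 0.1486]
75 along 0.034324331074815376 right(tool y) -0.012044078549426657
76 along 0.03452930146694621 right(tool y) -0.011443202001321215
74 along 0.03410890515893188 right(tool y) -0.012641286354532332
```

>>> {"op": "send_rows", "data": {
  "moves": [
    [4,-7,0,0,0,0,-1],
    [4,-7.5,0,0,0,0.02,-1],
    [0,0,0,0,0,0,-1],
    [0,0,0,0,0,0,-1]
  ]
}}

```text
time_s: 7.32
tcp_pos: [0.4801, 0.0103, 0.1488]
ee_rot: [[0.278, 0.96, -0.0], [0.96, -0.278, -0.0], [-0.0, -0.0, -1.0]]
force: [0.1, -0.7, -1.4]
width: 0.021
```

```bash
python3 - <<'E'
from h import *
import cv2
I=[]
im=np.mean([capture("top").astype(float) for _ in range(4)],0).astype(np.uint8)
cv2.imwrite("pics/top4.png",im)
s=get_state();print(s["time_s"],s["tcp_pos"],s["ee_rot"],s["force"],s["width"])
cv2.imwrite("pics/m4t.png",cv2.resize(im[180:230,205:305],None,fx=8,fy=8,interpolation=cv2.INTER_CUBIC))
E
```

```text
7.5167 [0.48095985 0.0102942  0.14892053] [[ 2.78809478e-01  9.60346326e-01  4.57455313e-04]
 [ 9.60346431e-01 -2.78809489e-01 -4.25111235e-05]
 [ 8.67174808e-05  4.51168082e-04 -9.99999894e-01]] [ 0.44833244  0.60852928 -2.10641445] 0.020871215580083365
```

View pics/m4t.png

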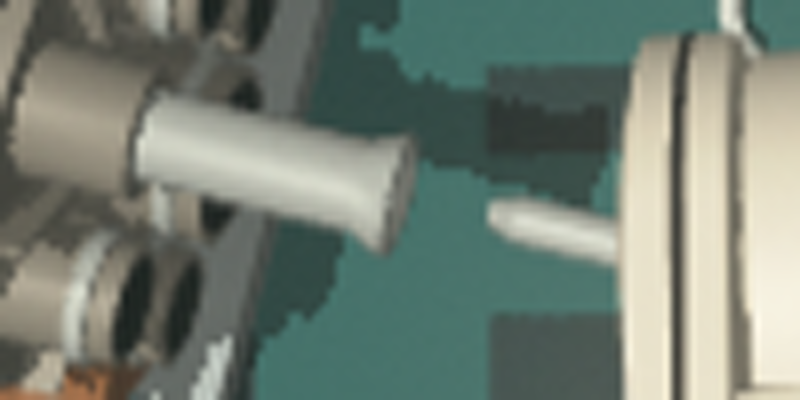

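The top view shows the tip at crop (490,214), heading on the tube axis through the mouth centre at (398,192), with slopes within about 1°. Now I ease it in.

>>> {"op": "send_rows", "data": {
  "moves": [
    [8,-0.15,0,0,0,0,-1],
    [8,-0.15,0,0,0,0,-1],
    [8,-0.15,0,0,0,0,-1],
    [6,-0.1,0,0,0,0,-1],
    [6,-0.1,0,0,0,0,-1],
    [0,0,0,0,0,0,-1],
    [0,0,0,0,0,0,-1]
  ]
}}

```text
time_s: 8.1
tcp_pos: [0.4901, 0.046, 0.1487]
ee_rot: [[0.277, 0.961, -0.0], [0.961, -0.277, -0.0], [-0.0, -0.0, -1.0]]
force: [-0.3, -0.3, -2.6]
width: 0.0206
```

```bash
python3 - <<'E'
from h import *
import cv2
im=np.mean([capture("top").astype(float) for _ in range(2)],0).astype(np.uint8)
s=get_state();print(s["time_s"],s["tcp_pos"],s["force"],s["ft_torque"])
cv2.imwrite("pics/m5t.png",cv2.resize(im[180:230,205:305],None,fx=8,fy=8,interpolation=cv2.INTER_CUBIC))
E
```

```text
8.2 [0.48996078 0.04548909 0.14871226] [ 1.12739061  0.10485934 -2.22806264] [-0.05157918 -0.03295341 -0.01294847]
```

View pics/m5t.png

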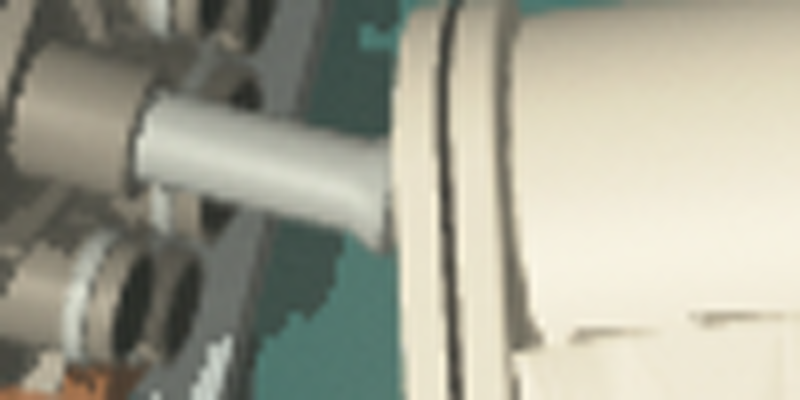

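The arm now hides the mouth, and no contact force shows. I continue in small steps by force.

>>> {"op": "send_rows", "data": {
  "moves": [
    [4,-0.08,0,0,0,0,-1],
    [4,-0.08,0,0,0,0,-1],
    [4,-0.08,0,0,0,0,-1],
    [0,0,0,0,0,0,-1]
  ]
}}

```text
time_s: 8.53
tcp_pos: [0.4935, 0.0578, 0.1489]
ee_rot: [[0.278, 0.961, 0.0], [0.961, -0.278, 0.0], [0.001, 0.0, -1.0]]
force: [-0.5, -0.1, -2.4]
width: 0.0207
```

>>> {"op": "send_rows", "data": {
  "moves": [
    [4,-0.08,0,0,0,0,-1],
    [4,-0.08,0,0,0,0,-1],
    [4,-0.08,0,0,0,0,-1],
    [0,0,0,0,0,0,-1]
  ]
}}

```text
time_s: 8.87
tcp_pos: [0.4966, 0.0695, 0.1488]
ee_rot: [[0.277, 0.961, 0.0], [0.961, -0.277, 0.0], [0.0, 0.0, -1.0]]
force: [0.3, 0.6, -2.2]
width: 0.0207
```

>>> {"op": "send_rows", "data": {
  "moves": [
    [4,-0.08,0,0,0,0,-1],
    [4,-0.08,0,0,0,0,-1],
    [4,-0.08,0,0,0,0,-1],
    [4,-0.08,0,0,0,0,-1],
    [0,0,0,0,0,0,-1]
  ]
}}

```text
time_s: 9.28
tcp_pos: [0.5008, 0.0849, 0.1488]
ee_rot: [[0.277, 0.961, 0.0], [0.961, -0.277, 0.0], [0.0, 0.0, -1.0]]
force: [0.3, -0.2, -3.0]
width: 0.0212
```

>>> {"op": "send_rows", "data": {
  "moves": [
    [4,-0.08,0,0,0,0,-1],
    [4,-0.08,0,0,0,0,-1],
    [4,-0.08,0,0,0,0,-1],
    [0,0,0,0,0,0,-1]
  ]
}}

```text
time_s: 9.62
tcp_pos: [0.5039, 0.0965, 0.1488]
ee_rot: [[0.278, 0.961, 0.0], [0.961, -0.278, 0.0], [0.001, 0.0, -1.0]]
force: [0.2, -0.1, -2.4]
width: 0.0209
```

>>> {"op": "send_rows", "data": {
  "moves": [
    [4,-0.08,0,0,0,0,-1],
    [4,-0.08,0,0,0,0,-1],
    [4,-0.08,0,0,0,0,-1],
    [4,-0.08,0,0,0,0,-1],
    [0,0,0,0,0,0,-1]
  ]
}}

```text
time_s: 10.03
tcp_pos: [0.508, 0.112, 0.1488]
ee_rot: [[0.277, 0.961, 0.0], [0.961, -0.277, 0.0], [0.001, 0.0, -1.0]]
force: [-0.0, 0.2, -2.9]
width: 0.0211
```

>>> {"op": "send_rows", "data": {
  "moves": [
    [3,-0.06,0,0,0,0,-1],
    [3,-0.06,0,0,0,0,-1],
    [3,-0.06,0,0,0,0,-1],
    [0,0,0,0,0,0,-1]
  ]
}}

```text
time_s: 10.37
tcp_pos: [0.5103, 0.1204, 0.1488]
ee_rot: [[0.278, 0.961, 0.0], [0.961, -0.278, 0.0], [0.0, 0.0, -1.0]]
force: [-0.8, -0.3, -2.5]
width: 0.0211
```

```bash
python3 - <<'E'
from h import *
import cv2
im=capture("top");a=capture("side")
s=get_state();print(s["time_s"],s["tcp_pos"],s["force"],s["ft_torque"])
cv2.imwrite("pics/m6.png",np.hstack([cv2.resize(x,None,fx=4,fy=4,interpolation=cv2.INTER_CUBIC) for x in(im[160:260,190:290],a[90:190,270:370])]))
E
```

```text
10.4667 [0.51003784 0.11997605 0.14877953] [-0.22612194 -0.37256753 -3.21703682] [-0.03457567  0.03504585 -0.03715191]
```

View pics/m6.png

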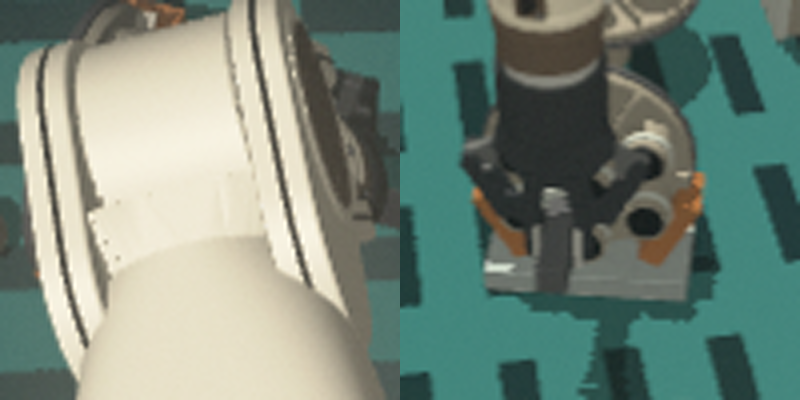

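The mouth is hidden in both views. In the side view the gripper is in front of the tube. There is still no contact force and about 8 mm is left, so I use finer steps.

>>> {"op": "send_rows", "data": {
  "moves": [
    [1.5,-0.03,0,0,0,0,-1],
    [1.5,-0.03,0,0,0,0,-1],
    [1,0,0,0,0,0,-1],
    [0,0,0,0,0,0,-1]
  ]
}}

```text
time_s: 10.8
tcp_pos: [0.5112, 0.1239, 0.1488]
ee_rot: [[0.278, 0.961, 0.0], [0.961, -0.278, 0.0], [0.0, 0.0, -1.0]]
force: [0.2, -0.4, -2.7]
width: 0.021
```

>>> {"op": "send_rows", "data": {
  "moves": [
    [1,0,0,0,0,0,-1],
    [1,0,0,0,0,0,-1],
    [0,0,0,0,0,0,-1]
  ]
}}

```text
time_s: 11.05
tcp_pos: [0.5117, 0.1258, 0.1488]
ee_rot: [[0.278, 0.961, 0.0], [0.961, -0.278, 0.0], [0.0, 0.0, -1.0]]
force: [-0.5, -0.8, -2.4]
width: 0.0207
```

>>> {"op": "send_rows", "data": {
  "moves": [
    [1,0,0,0,0,0,-1],
    [0.5,0,0,0,0,0,-1],
    [0,0,0,0,0,0,-1]
  ]
}}

```text
time_s: 11.3
tcp_pos: [0.5118, 0.1263, 0.1488]
ee_rot: [[0.279, 0.96, -0.0], [0.96, -0.279, -0.002], [-0.002, 0.0, -1.0]]
force: [-0.5, -4.3, -1.1]
width: 0.0206
```

>>> {"op": "send_rows", "data": {
  "moves": [
    [0.5,0,0,0,0,0,-1],
    [0.5,0,0,0,0,0,-1],
    [0,0,0,0,0,0,-1]
  ]
}}

```text
time_s: 11.55
tcp_pos: [0.5118, 0.1264, 0.1488]
ee_rot: [[0.279, 0.96, -0.001], [0.96, -0.279, -0.003], [-0.004, -0.0, -1.0]]
force: [-1.8, -6.7, 0.1]
width: 0.0211
```

Contact at the expected seat: the collar is at y≈0.166 and the axial force is about 7 N. I press slightly more and hold.

>>> {"op": "send_rows", "data": {
  "moves": [
    [0.5,0,0,0,0,0,-1],
    [0,0,0,0,0,0,-1],
    [0,0,0,0,0,0,-1],
    [0,0,0,0,0,0,-1],
    [0,0,0,0,0,0,-1],
    [0,0,0,0,0,0,-1]
  ]
}}

```text
time_s: 12.05
tcp_pos: [0.5118, 0.1264, 0.1488]
ee_rot: [[0.28, 0.96, -0.001], [0.96, -0.28, -0.004], [-0.004, -0.0, -1.0]]
force: [-2.6, -7.4, 0.6]
width: 0.0208
```

```bash
python3 - <<'E'
from h import *
s=get_state();print(s["time_s"],s["tcp_pos"],s["force"],s["ft_torque"],s["joint_positions"])
E
```

```text
12.05 [0.51180173 0.12635036 0.14878195] [-2.56662287 -7.43475921  0.55327459] [-1.46502761  0.48121489  0.0060982 ] [ 13.98965201  19.78289474  -4.10902661  66.23485667  -0.21212115
 120.23355915]
```

Seated and held for about 0.6 s at about 8 N. Insertion travel was 120 mm minus the 26 mm gap, so about 94 mm, which matches the 95 mm shank. Now I withdraw along the same path.

>>> {"op": "send_rows", "data": {
  "moves": [
    [-3,0.03,0,0,0,0,-1],
    [-7,0.12,0,0,0,0,-1],
    [-10,0.2,0,0,0,0,-1],
    [-12,0.25,0,0,0,0,-1],
    [-12,0.25,0,0,0,0,-1],
    [-12,0.25,0,0,0,0,-1],
    [-12,0.25,0,0,0,0,-1],
    [-12,0.25,0,0,0,0,-1],
    [-12,0.25,0,0,0,0,-1],
    [-12,0.25,0,0,0,0,-1]
  ]
}}

```text
time_s: 12.88
tcp_pos: [0.4852, 0.0267, 0.1489]
ee_rot: [[0.279, 0.96, 0.0], [0.96, -0.279, 0.0], [0.0, 0.0, -1.0]]
force: [-0.2, -0.5, -2.8]
width: 0.0208
```

>>> {"op": "send_rows", "data": {
  "moves": [
    [-12,0.25,0,0,0,0,-1],
    [-12,0.25,0,0,0,0,-1],
    [-10,0.2,0,0,0,0,-1],
    [0,0,0,0,0,0,-1],
    [0,0,0,0,0,0,-1],
    [0,0,0,0,0,0,-1]
  ]
}}

```text
time_s: 13.38
tcp_pos: [0.477, -0.0046, 0.1488]
ee_rot: [[0.278, 0.961, 0.0], [0.961, -0.278, 0.0], [0.001, 0.0, -1.0]]
force: [0.2, -0.3, -1.5]
width: 0.0209
```

```bash
python3 - <<'E'
from h import *
import cv2
im=capture("top")
s=get_state();print(s["time_s"],s["tcp_pos"],s["force"],s["ft_torque"],s["ee_rot"])
cv2.imwrite("pics/m7t.png",cv2.resize(im[170:240,205:305],None,fx=8,fy=8,interpolation=cv2.INTER_CUBIC))
E
```

```text
13.4333 [ 0.4770178  -0.00442496  0.14883691] [-0.13802055  0.17262698 -1.88400531] [-0.01908052  0.01212748 -0.03607258] [[ 2.77805942e-01  9.60637169e-01  2.96876937e-04]
 [ 9.60637114e-01 -2.77806042e-01  3.73080886e-04]
 [ 4.40869573e-04  1.81546917e-04 -9.99999886e-01]]
```

View pics/m7t.png

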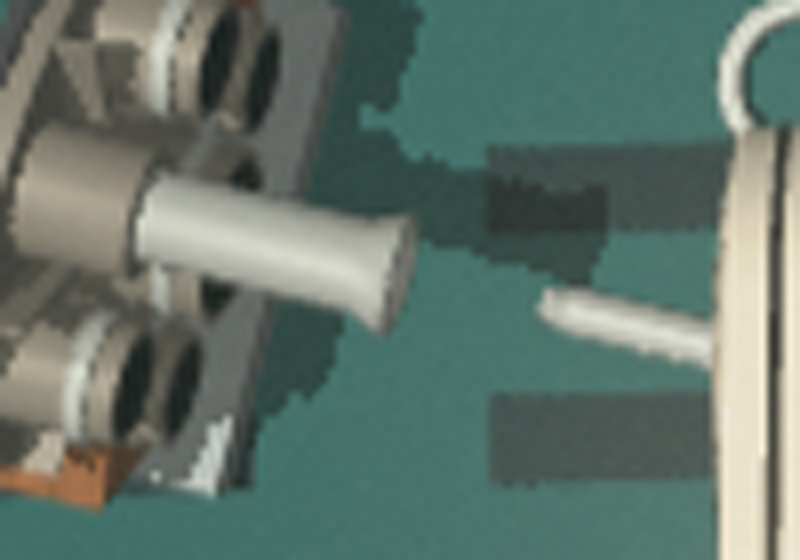

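The tip is clear of the mouth, at crop (543,302) against the rim at (400,275), about 40 mm away. Next I turn the rod to point at the reader and lower to 111 mm.

>>> {"op": "send_rows", "data": {
  "moves": [
    [0,0,0,0,0,0.115,-1],
    [0,0,0,0,0,0.115,-1],
    [0,0,0,0,0,0.115,-1],
    [0,0,0,0,0,0.115,-1],
    [0,0,0,0,0,0.115,-1],
    [0,0,0,0,0,0.115,-1],
    [0,0,0,0,0,0.115,-1],
    [0,0,0,0,0,0.115,-1],
    [0,0,0,0,0,0.115,-1],
    [0,0,0,0,0,0.115,-1]
  ]
}}

```text
time_s: 14.27
tcp_pos: [0.477, -0.004, 0.1487]
ee_rot: [[0.991, 0.134, -0.0], [0.134, -0.991, 0.0], [0.0, -0.0, -1.0]]
force: [0.5, 0.7, -3.2]
width: 0.0209
```

>>> {"op": "send_rows", "data": {
  "moves": [
    [0,0,10,0,0,0,-1],
    [0,0,15,0,0,0,-1],
    [0,0,13,0,0,0,-1],
    [0,0,0,0,0,0,-1],
    [0,0,0,0,0,0,-1]
  ]
}}

```text
time_s: 14.68
tcp_pos: [0.4762, -0.0042, 0.1103]
ee_rot: [[0.99, 0.139, -0.002], [0.139, -0.99, 0.0], [-0.002, -0.0, -1.0]]
force: [-0.9, -0.3, -2.3]
width: 0.021
```

```bash
python3 - <<'E'
from h import *
s=get_state();print(s["time_s"],s["tcp_pos"],s["ee_rot"],s["force"])
d=s["ee_rot"].T@(np.array([.7055-.1343,-.121-.0213,.111])-s["tcp_pos"]);print(d*1000)
E
```

```text
14.6833 [ 0.47619717 -0.00421722  0.11027538] [[ 9.90234192e-01  1.39399007e-01 -2.04014450e-03]
 [ 1.39399660e-01 -9.90236185e-01  1.80839317e-04]
 [-1.99501609e-03 -4.63468724e-04 -9.99997903e-01]] [-0.9015509  -0.31294525 -2.30626066]
[ 74.82491171 149.97753009  -0.9434072 ]
```

>>> {"op": "send_rows", "data": {
  "moves": [
    [4,8,0,0,0,0,-1],
    [8,16,0,0,0,0,-1],
    [10,20,0,0,0,0,-1],
    [10,20,0,0,0,0,-1],
    [10,20,0,0,0,0,-1],
    [10,20,0,0,0,0,-1],
    [10,20,0,0,0,0,-1],
    [8,16,0,0,0,0,-1],
    [4.8,10,0,0,0,0,-1],
    [0,0,0,0,0,0,-1]
  ]
}}

```text
time_s: 15.52
tcp_pos: [0.5737, -0.1456, 0.1116]
ee_rot: [[0.991, 0.136, 0.003], [0.136, -0.991, -0.001], [0.003, 0.002, -1.0]]
force: [0.1, -0.8, -2.8]
width: 0.021
```

>>> {"op": "send_rows", "data": {
  "moves": [
    [0,0,0,0,0,0,-1],
    [0,0,0,0,0,0,-1],
    [0,0,0,0,0,0,-1],
    [0,0,0,0,0,0,-1]
  ]
}}

```text
time_s: 15.85
tcp_pos: [0.5712, -0.1421, 0.111]
ee_rot: [[0.99, 0.139, -0.0], [0.139, -0.99, 0.0], [-0.0, -0.0, -1.0]]
force: [0.4, -0.6, -2.2]
width: 0.0206
```

```bash
python3 - <<'E'
from h import *
import cv2
im=capture("top");a=capture("side")
s=get_state();print(s["time_s"],s["tcp_pos"],s["ee_rot"],s["force"],s["ft_torque"],s["qvel"],s["width"])
cv2.imwrite("pics/m8.png",np.hstack([cv2.resize(x,None,fx=4,fy=4,interpolation=cv2.INTER_CUBIC) for x in(im[70:200,320:420],a[160:290,350:450])]))
cv2.imwrite("pics/top8.png",im)
E
```

```text
15.95 [ 0.57136862 -0.14233358  0.11099088] [[ 9.90247287e-01  1.39320863e-01 -8.54979083e-05]
 [ 1.39320867e-01 -9.90247289e-01  5.15063290e-05]
 [-7.74881657e-05 -6.29156453e-05 -9.99999995e-01]] [ 0.40637207 -0.40495338 -2.74574698] [-0.02739466  0.08014133 -0.01789211] [-0.09322513  0.05201872  0.15359474 -0.07826243 -0.01803598 -0.10081884] 0.020998549485485175
```

View pics/m8.png

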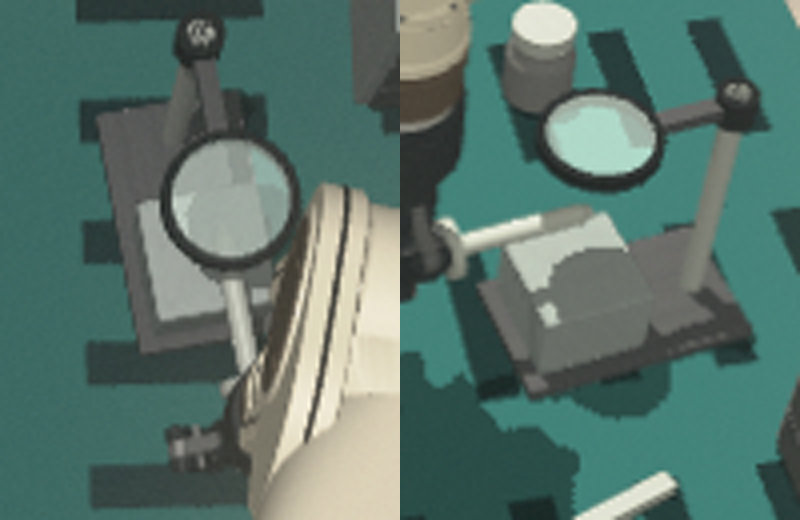

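View pics/top8.png

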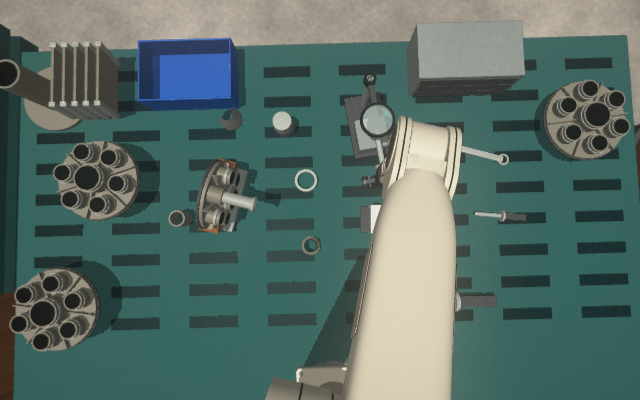

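```bash
python3 - <<'E'
from h import *
print("tip side",atz("side",*cr(190,210,350,160,4),.13),"collar",atz("side",*cr(57,242,350,160,4),.13))
print(proj("side",[.7055,-.121,.13]),proj("side",[.7055,-.121,.12]),cr(190,210,350,160,4))
E
```

```text
tip side [ 0.70838514 -0.12278913  0.13      ] collar [ 0.61732066 -0.13441242  0.13      ]
(np.float64(395.8677108091417), np.float64(211.75055531219516)) (np.float64(395.4347609425492), np.float64(214.22895645089443)) (397.125, 212.125)
```

The side view puts the tip at (397,212), against (396,212) predicted for the read point, so it is within about 3 mm. The top view shows the shank running under the lens, and the bystanders in view (jar, seal, cone, sleeve, swirler and part of the wrench) look unmoved. In the side view the rod is clear of the pedestal and lens. Handing in.

```bash
python3 -c "
from plant import *
print(hand_in())"
```

```text
the job is handed in; nothing more can be done
None
```

The job is handed in. It took about 16 s of the 54 s allowed, and no verdict was reported.

- **Withdrawal from the rest:** I gripped the middle-sized rod by its handle, lifted it 12 mm and drew it back 54 mm. The picture showed the tip about 18 mm clear of the guard, still low.
- **Guide tube:** The rod went in until the collar stopped, about 94 mm by travel against the 95 mm shank. It was held for about 0.6 s at about 8 N, then withdrawn until the tip was about 40 mm outside the mouth. The arm hid the mouth during the final seating, so that step rests on force and travel only.
- **Reading stand:** The rod is held level in the gripper. The side camera puts the tip within about 3 mm of the reading point, and the only force showing was a few newtons downward, about the rod's own weight. The top camera could not confirm the tip because the lens covers it.

The two cameras disagreed by 2–3 mm in x and up to 6 mm on the lens, and I used values in between. The rod seemed to sit about 1° askew in the gripper, and I allowed for that when lining it up with the tube. In the last top picture the bystanders that could be seen had not moved. The arm covers the bar and most of the wrench there, so I did not check those two.

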